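# Load a connector into the test jig and snap its retaining flap over

## Robot

A 6-joint arm with a two-finger parallel gripper is mounted at the origin on a cart in front of the work surface, level with it; the furniture and walls round the work are solid. World frame = base frame: x ahead of the robot, y to its left, z up, the work surface at z = 0. Lengths are in m, angles in rad, forces in N, time in s.
With the tool pointing down it reaches from about 0.375 to 0.9 m from the base axis. Payload 3.1 kg.
Tool frame: the origin (TCP) lies midway between the tips of the shut fingers; the grasp point (between the pads) lies 19 mm behind it (bot.hold_point_z is the distance from the TCP to the grasp point, in m); x points along the fingers, z is the direction in which the jaws open and shut, and the axes are right-handed (so a half turn about x gives the same grasp; the last joint's range is limited). The gripper opens to 87 mm and grips with 3 to 60 N. Pads are 19 mm wide; open, the fingers measure 117 mm over their backs; the gripper's body (75 mm by 190 mm) begins 51 mm behind the grasp point.
Start: joints at [-1.29, 0.527, 1.433, -0, 1.181, -0.178], TCP at [0.277, -0.56, 0.223] pointing down, gripper open.
Joint ranges: [-3.08, 3.08], [-0.75, 2.2], [0.22, 2.44], [-1.43, 4.57], [0, 2.65], [-2.85, 2.85]. Speed limits (rad/s): [2.79, 2.79, 3.14, 3.14, 3.14, 3.14].

## Interface

Orientations are given as a 3x3 rotation matrix whose columns are the frame's x, y, z axes.
In Python, from plant import bot gives the robot as it stands.
- The arm moves only by the shell command python3 -m crank 'ROWS' [OPENING] [FORCE]. ROWS is JSON, one flat list of numbers, 6 for each row, row after row: the shift along the world's x, y, z in units of 0.12 m (1.0 is 0.12 m), then the turn, a rotation vector about the world's x, y, z in units of 30 degrees (1.0 is 30 degrees). A call has 1 to 12 rows; each row shifts and turns the commanded pose from where the row before left it; what a row does not reach is not made up. A row lasts 1/10 s, in which the tool goes at most 50 mm and 8.59 degrees, less where a joint would pass 70% of its speed; a pose out of reach is approached as far as the arm can. A call with a number of a shift or a turn outside -1 to 1 is refused whole. A call with a gripper value outside its range is refused whole. OPENING is the closure, from 0 (fully open) to 1 (shut), set as the call begins (- or left out, the last holds). The fingers move at their own pace and stop on an object; FORCE is the grip in N (left out, the last holds). Time passes only in rows, so rows that do not move let the fingers close. It gives the time, the measured TCP pose, the force and the opening at its end, in the units of the state.
- bot.get_state(): the state, without advancing time (a new reading comes with each control period).
- bot.grab_frame(name): name is "scene" or "top" or "wrist"; returns (picture, depth): 400x640x3 uint8, red, green, blue; 400x640 float32, m along the optical axis (not along the pixel's ray), 0 where there is no reading.
- bot.camera_info(name): a dict with "camera_matrix" (3x3 intrinsics, pixels), "rvec" (rotation vector, rad) and "tvec" (3), from world to camera coordinates, as OpenCV has them. Camera axes: x right, y down, z forward; pixel columns grow to the right and rows downward; lengths in m; the calibration is good to about 2 mm. A picture is of the moment at which its call begins: read the wrist's pose just before it. camera_info takes no time and is no camera call; for the wrist camera it gives the pose at the moment of the call.
- bot.close_job(): hands the job in, once; it reports no verdict.
The state is a dict: "time": time; "q": joint angles; "qd": joint speeds; "effort": joint torques, N m; "tool_pos": TCP position; "tcp_rot": TCP orientation; "force": force on the tool from outside, world axes, zero at the start; "torque": the same for the moment, N m; "finger_gap": opening from 0.0 (shut) to 1.0 (fully open).
Only numpy, scipy, OpenCV 4.12 (cv2) and the standard library are available. Lean on these libraries where they do the work, as an engineer would, in place of code of your own. Each camera call takes 0.05 s, during which the arm holds its last target. There are 200 camera calls.

## Task

Load the white nylon connector housing into the test jig for its continuity check: set it in the jig's channel with its flat end towards the contact head, slide it gently until it is fully home against the head (which is clamped wherever the last job left it), then tip the sprung steel flap over so that it snaps down behind the housing's shoulder and holds it. Go gently with the jig, and leave the other things on the bench where they lie.

Things in the scene. Friction and masses are not known exactly. Their poses are not given: they have to be found in the camera images.
- jig: connector test jig fixed to the bench: dark metal base 170 x 60 x 10 mm; origin centre of underside, x towards the contact head, z up. Two steel rails along x, 8 mm wide, 5 mm high, make a channel 26.4 mm wide in the middle of the base top (floor z = 10 mm), open at its -x end. Delicate: neither housing nor robot may bear on any part of it with more than 30 N.
- head_mid (a point): point on the channel floor, 20 mm from the jig's origin; axes as the jig's. The contact head, a block 25 mm wide, 26 high, standing in the channel, is clamped so that its flat stop face (towards -x) lies anywhere from 10 mm before to 10 mm behind this point: not measured, find it by touch. Behind the face: ears 4 to 24 mm, 45 mm high, 33 wide; low thumbscrew 34 to 49 mm.
- flap (a joint): steel retaining flap on the head, rad: 0 shut (level, over the housing, towards -x), 1.57 upright, 2.6 open stop (starts there, leaning back to +x). A spring strut throws it over: above about 1.57 back open, below it shut, with 0.2 N m or less. About 3 N square to it at the tab moves it; push along the tab's arc, as a level push binds by friction. If the housing is over 3 mm short of home the nose lands on it, near 0.18.
- pin_mid (a point): where the flap's pin (along y) is if the head is in mid range: 12 mm behind the stop face, 48 mm over the bench; it shifts with the head. Flap: plate 18 mm wide, 3 thick, 70 mm from pin to the edge of its thumb tab; a nose 17 mm deep, 43 to 47 mm from the pin, points down when shut. Open, the tab edge is 62 mm behind the pin and 32 mm above it, clear to push from behind.
- connector_grip (a point): centre of the upright body of the loose white nylon housing, 19 mm over its underside. Grip it there: 14 mm thick (x +-7), 30 long (y +-15), 9 to 29 mm over the underside. It stands on a flange 9 mm high (x -15 to 9, y -15 to 21 mm); a low block, to 16 mm, on the flange's +y end, a ridge on top to 33 mm. About 24 to 45 g. In the channel it lies at jig y = +3 mm, z = 29 mm.
- connector_flat (a point): middle of the housing's flat end, 15 mm from connector_grip in its -y, 19 mm over the underside; axes as connector_grip. This end meets the stop face: housing -y along jig +x, housing x along jig y. The flange then has 1.2 mm play each side. The shoulder that the flap's nose drops behind is the body's other end, 30 mm from here.
- spool: loose spool of blue wire with white flanges, standing on its flange, 48 mm across, 30 mm high; origin at its underside; leave it alone
- driver: loose precision screwdriver with yellow handle, 17 x 154 x 17 mm, lying flat; leave it alone
- plug_a: loose green screw-terminal plug, 11 x 30 x 13 mm; leave it alone
- plug_b: another loose green screw-terminal plug, 11 x 30 x 13 mm; leave it alone
- clip_red: loose red test clip, 12 x 69 x 11 mm, lying flat; leave it alone
- clip_black: loose black test clip, 12 x 69 x 11 mm, lying flat; leave it alone
- tweezers: loose steel tweezers, 11 x 124 x 9 mm, lying flat; leave them alone
Mind the look-alikes: they are no part of the job. Leave any yellow look-alike of the part that bears connector_grip alone.

How it is judged:
On the way:
1. the housing stands upright in the jig's channel, on its floor, flat end towards the head, with the flap still open (y of connector_grip in the frame of jig between -0.0005 and 0.0065 m and z of connector_grip in the frame of jig between 0.026 and 0.0315 m and angle between the y axis of connector_grip and the x axis of jig, either way round below 0.09 rad and angle between connector_grip's own z axis and vertical below 0.08 rad and x of connector_grip in the frame of jig between -0.075 and 0.02 m and value of joint flap above 2 rad), for 0.2 s.
At the end, for the whole second after the job is handed in: The flap is snapped shut (within 0.08 rad of its shut stop, which it reaches only behind a housing that is home against the head); the housing stands upright at rest on the channel floor under it, square to the channel within 5 degrees and centred between its walls within 3.5 mm (y of connector_grip in the frame of jig between -0.0005 and 0.0065 m and z of connector_grip in the frame of jig between 0.026 and 0.0315 m and angle between the y axis of connector_grip and the x axis of jig, either way round below 0.09 rad and angle between connector_grip's own z axis and vertical below 0.08 rad and x of connector_grip in the frame of jig between -0.01 and 0.018 m and value of joint flap between -0.05 and 0.08 rad and linear speed of connector below 0.02 m/s); the robot touches nothing.
It fails at once if the housing or the robot bears on the jig (base, head or flap) with more than 30 N (contact force between any of connector, the arm, the fingers and jig above 30 N).
It fails at once if one of the other loose things (spool, screwdriver, the two green plugs, the two test clips, tweezers) is moved by more than 30 mm (distance of any of spool, driver, plug_a, plug_b, clip_red, clip_black, tweezers from where it was at the start of the episode above 0.03 m).
It also fails if it takes over 58 s, if anything falls off the work surface, if the arm or the gripper's body presses on something with over 40 N, if the wrist force passes 120 N, or if a joint passes its speed limit or range.

## Working session

There is one attempt and no reset: what is moved stays moved. The work goes in short steps, Python scripts to look and compute and a shell command to move; the robot and the scene stay as the last step left them, time stands still between calls to the robot, and variables do not carry over. Pictures are saved under pics/ and viewed, about 8 in all and at most 12, crops included, and the job is handed in when it is done.

```bash
mkdir -p pics; ls; cat > h.py <<'E'
import numpy as np, cv2
from plant import bot
def cam(n):
    c=bot.camera_info(n); K=np.array(c["camera_matrix"],float); R=cv2.Rodrigues(np.array(c["rvec"],float))[0]; t=np.array(c["tvec"],float).ravel()
    return K,R,t
def grab(n,fn):
    c=cam(n); im,d=bot.grab_frame(n); cv2.imwrite(f"pics/{fn}.png",im[:,:,::-1]); np.savez(f"pics/{fn}.npz",im=im,d=d,K=c[0],R=c[1],t=c[2]); return im,d,c
def load(fn):
    z=np.load(f"pics/{fn}.npz"); return z["im"],z["d"],(z["K"],z["R"],z["t"])
def ray(c,u,v,z):
    K,R,t=c; o=-R.T@t; r=R.T@np.linalg.inv(K)@np.array([u,v,1.]); return o+r*(z-o[2])/r[2]
def cloud(d,c):
    K,R,t=c; v,u=np.mgrid[:d.shape[0],:d.shape[1]]
    p=np.stack([(u-K[0,2])/K[0,0]*d,(v-K[1,2])/K[1,1]*d,d],-1); return (p-t)@R
def proj(c,p):
    K,R,t=c; q=K@(R@np.asarray(p,float)+t); return q[:2]/q[2]
E
python3 - <<'E'
from h import *
a=grab("top","top0")[0]; b=grab("scene","scene0")[0]
for n in("top","scene","wrist"):
    K,R,t=cam(n); print(n,K[0,0],-R.T@t,R[2])
s=bot.get_state(); print(s["time"],s["tool_pos"],s["tcp_rot"],bot.hold_point_z)
E
```

```text
pics
top 401.8267164822339 [ 0.44180113 -0.07978546  1.18802353] [ 0.13262634  0.02012647 -0.99096174]
scene 481.7697328453923 [-0.18293815 -0.55568297  0.73678144] [ 0.68734596  0.42434691 -0.58947878]
wrist 316.56598269673 [ 0.35211671 -0.52291252  0.38408645] [-0.27371357 -0.1343745  -0.95237827]
0.1 [ 0.27663212 -0.5597311   0.22166323] [[-5.68182396e-04  8.96577178e-01  4.42887166e-01]
 [ 1.83828096e-03  4.42887426e-01 -8.96575345e-01]
 [-9.99998149e-01  3.04732718e-04 -1.89980160e-03]] 0.0187
```

View pics/top0.png

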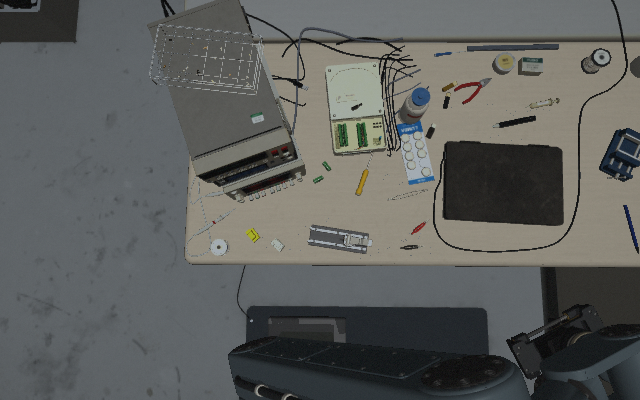

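View pics/scene0.png

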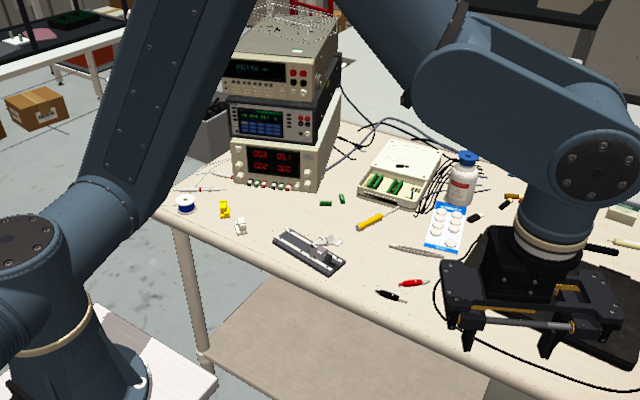

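The top view shows the white housing at (278,245), a yellow look-alike at (252,236), which I'll leave alone, the spool at (219,247) and the jig at (340,239). The jig's head and flap are at its right end. The white one fits the description, so I'll enlarge it and measure.

```bash
python3 - <<'E'
from h import *
im,d,c=load("top0"); P=cloud(d,c)
print("bench z",np.median(P[200:215,200:240,2]))
hsv=cv2.cvtColor(im,cv2.COLOR_RGB2HSV)
for n,(u,v,z) in dict(housing=(278,245,.02),yellow=(252,236,.02),spool=(219,247,.03),head=(355,240,.03)).items(): print(n,ray(c,u,v,z).round(3))
# jig mask: dark pixels in ROI
roi=np.zeros(im.shape[:2],bool); roi[215:262,300:380]=1
m=(roi&(P[...,2]>.006)&(P[...,2]<.02)).astype(np.uint8)
pts=P[m>0]; print(len(pts),cv2.minAreaRect(pts[:,:2].astype(np.float32)))
a=cv2.resize(im[215:265,205:385],None,fx=4.4,fy=4.4,interpolation=cv2.INTER_CUBIC)
s,_,_=load("scene0"); b=cv2.resize(s[190:280,160:360],None,fx=4,fy=4,interpolation=cv2.INTER_CUBIC)
o=np.zeros((a.shape[0]+b.shape[0],800,3),np.uint8); o[:a.shape[0],:a.shape[1]]=a; o[a.shape[0]:,:b.shape[1]]=b
cv2.imwrite("pics/crop1.png",o[:,:,::-1])
E
```

```text
bench z 0.0018887971968614785
housing [0.476 0.055 0.02 ]
yellow [0.502 0.131 0.02 ]
spool [0.469 0.224 0.03 ]
head [ 0.492 -0.167  0.03 ]
1015 ((0.49999934434890747, -0.12235267460346222), (0.13169832527637482, 0.22951748967170715), 0.30344584584236145)
```

View pics/crop1.png

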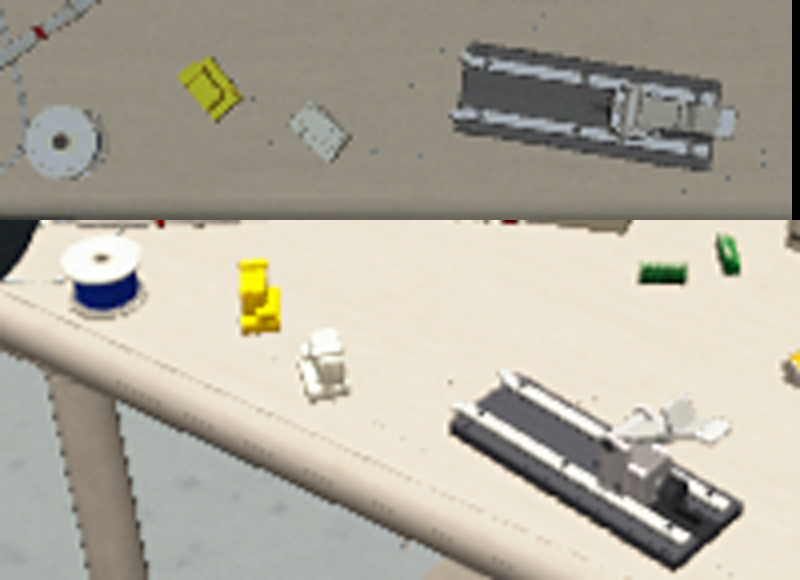

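The crop shows the white housing at top (278,245), with its low block probably on the side facing the robot. The upright yellow look-alike is separate. I'll move above for a close wrist view.

```bash
python3 -m crank '[0.12,0.375,0,0,0,0, 0.12,0.375,0,0,0,0, 0.12,0.375,0,0,0,0, 0.12,0.375,0,0,0,0, 0.12,0.375,0,0,0,0, 0.12,0.375,0,0,0,0, 0.12,0.375,0,0,0,0, 0.12,0.375,0,0,0,0, 0.12,0.375,-0.05,0,0,0, 0.12,0.375,-0.05,0,0,0, 0.12,0.375,-0.05,0,0,0, 0,0,0,0,0,0]' 0 10
python3 - <<'E'
from h import *
im,d,c=load("top0"); P=cloud(d,c)
m=(P[...,2]>.06)&(P[...,1]>0)&(P[...,1]<.3)&(P[...,0]<.75)&(P[...,0]>.4)
for y in np.arange(0,.3,.04):
    k=m&(abs(P[...,1]-y)<.02)
    if k.sum(): print(round(y,2),P[k][:,0].min().round(3),P[k][:,2].max().round(3))
grab("wrist","w1")
E
```

```text
time: 1.3
tool_pos: [0.4346, -0.0598, 0.2037]
tcp_rot: [[-0.003, 0.893, 0.45], [0.003, 0.45, -0.893], [-1.0, -0.001, -0.004]]
force: [-0.8, -1.1, -0.6]
finger_gap: 1.0
0.0 0.665 0.361
0.04 0.653 0.362
0.08 0.637 0.362
0.12 0.622 0.363
0.16 0.596 0.362
0.2 0.608 0.362
0.24 0.658 0.359
```

View pics/w1.png

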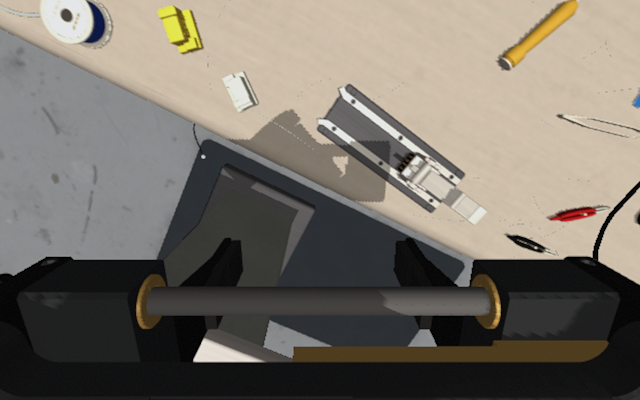

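The wrist view shows the housing at (240,90), the jig from (350,86) to (440,210) and its open flap at (470,205). Red and black clips lie at (575,213) and (530,243). Next I'll enlarge the housing and measure both.

```bash
python3 - <<'E'
from h import *
im,d,c=load("w1"); P=cloud(d,c)
print("bench", np.median(P[100:130,270:300,2]))
# housing: by height
m=np.zeros(d.shape,np.uint8); m[55:125,205:275]=1
g=im.astype(int); 
w=((g.min(2)>185)&((g.max(2)-g.min(2))<25)&(m>0)).astype(np.uint8)
n,l,st,ce=cv2.connectedComponentsWithStats(w); i=1+np.argmax(st[1:,4]); print(st[i],ce[i])
for lo,hi in((.005,.012),(.012,.02),(.025,.032),(.032,.04)):
    k=(m>0)&(P[...,2]>lo)&(P[...,2]<hi)&(w>0)
    if k.sum()>4: print(lo,k.sum(),P[k].mean(0).round(4),cv2.minAreaRect(P[k][:,:2].astype(np.float32)))
a=cv2.resize(im[60:120,210:270],None,fx=7,fy=7,interpolation=cv2.INTER_CUBIC)
b=cv2.resize(im[70:240,310:500],None,fx=2.4,fy=2.4,interpolation=cv2.INTER_CUBIC)
o=np.zeros((430,900,3),np.uint8); o[:420,:420]=a; o[:b.shape[0],430:430+b.shape[1]]=b[:430]
cv2.imwrite("pics/crop2.png",cv2.resize(o,None,fx=.88,fy=.88)[:,:,::-1])
E
```

```text
bench 0.00030843832611736485
[222  72  30  40 612] [237.13562092  90.48039216]
0.005 83 [0.4833 0.0571 0.0085] ((0.4790792763233185, 0.05625761300325394), (0.034738585352897644, 0.022630300372838974), 50.42131423950195)
0.012 57 [0.4858 0.0713 0.0163] ((0.4848949909210205, 0.06976430118083954), (0.008958619087934494, 0.010695514269173145), 51.173988342285156)
0.025 386 [0.4808 0.0542 0.0293] ((0.4790160357952118, 0.052818477153778076), (0.029806917533278465, 0.015021158382296562), 50.127464294433594)
0.032 95 [0.4731 0.0462 0.0337] ((0.47297585010528564, 0.04623519629240036), (0.005995477084070444, 0.01556924358010292), 51.78702926635742)
```

View pics/crop2.png

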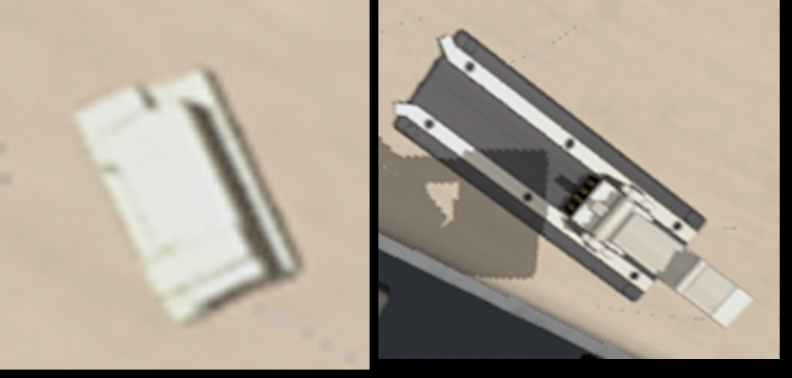

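The crop shows the housing with its small low block at upper left (110,110), which is the +y end. Depth agrees: y axis at 50.1°, grip at (0.479, 0.053). Jig fit next.

```bash
cat >> h.py <<'E'
def jigfit(d,c,box):
    P=cloud(d,c); u0,v0,u1,v1=box; Q=P[v0:v1,u0:u1].reshape(-1,3); D=d[v0:v1,u0:u1].ravel()
    k=(D>0)&(Q[:,2]>.0075)&(Q[:,2]<.0175); m=k.reshape(v1-v0,u1-u0).astype(np.uint8)
    m=cv2.morphologyEx(m,cv2.MORPH_OPEN,np.ones((3,3)))
    n,l,st,ce=cv2.connectedComponentsWithStats(m); l=l.ravel()==1+np.argmax(st[1:,4])
    return Q,l,cv2.minAreaRect(Q[l][:,:2].astype(np.float32))
E
python3 - <<'E'
from h import *
im,d,c=load("w1")
Q,l,r=jigfit(d,c,(300,70,500,235)); print(r,l.sum())
bp=cv2.boxPoints(r); 
# long axis toward -y
e=[bp[1]-bp[0],bp[2]-bp[1]]; e=max(e,key=np.linalg.norm); e=e/np.linalg.norm(e); e=-e if e[1]>0 else e
ctr=np.array(r[0]); n=np.array([-e[1],e[0]])
print("x axis",e,np.degrees(np.arctan2(e[1],e[0])),"y",np.degrees(np.arctan2(n[1],n[0])))
L=np.stack([(Q[:,:2]-ctr)@e,(Q[:,:2]-ctr)@n,Q[:,2]],1)*1000
b=L[l]; print("pct",np.percentile(b[:,0],[.5,99.5]),np.percentile(b[:,1],[.5,99.5]))
# rails (z>13) : fit each side
for s in(-1,1):
    k=l&(L[:,2]>13.2)&(L[:,2]<16.5)&(L[:,1]*s>8)&(L[:,1]*s<26)&(L[:,0]<10); f=np.polyfit(L[k,0],L[k,1],1); print("rail",s,k.sum(),f,np.percentile(L[k,1],[3,97]),np.median(L[k,2]))
for lo,hi in((30,34),(34,38),(38,43),(43,50),(50,60),(60,70),(70,80),(80,95)):
    k=(L[:,2]>lo)&(L[:,2]<hi)
    if k.sum()>3: print(lo,k.sum(),np.percentile(L[k,0],[2,50,98]).round(1),np.percentile(L[k,1],[2,50,98]).round(1))
E
```

```text
((0.49657487869262695, -0.11841631680727005), (0.17407026886940002, 0.05998751521110535), 81.15812683105469) 6467
x axis [-0.15370832 -0.9881163 ] -98.84189 y -8.84189
pct [-83.09846495  84.01235418] [-29.66185776  29.65404005]
rail -1 571 [ 7.43141094e-03 -1.69464859e+01] [-21.01210398 -13.40572111] 15.316151303004185
rail 1 620 [-4.32121468e-03  1.70695586e+01] [13.39243306 20.98104216] 15.35129225536177
30 43 [16.2 16.9 21.8] [-15.4  -0.7  14.9]
34 322 [16.7 23.8 48.4] [-12.4   0.2  12.5]
38 23 [19.2 21.4 38.8] [-15.8   0.9  15.4]
43 98 [18.5 22.2 37. ] [-16.2   0.2  15.2]
50 630 [22.3 33.2 45.9] [-16.2   0.5  16.3]
60 412 [44.5 54.2 63.8] [-9.   0.1  9. ]
70 316 [61.4 72.5 80. ] [-8.6  0.1  8.7]
80 343 [57.2 82.3 91. ] [-8.5  0.2  8.5]
```

```bash
python3 -m crank '[0.09,0.245,-0.25,0,0,0.2, 0.09,0.245,-0.25,0,0,0.2, 0.09,0.245,-0.25,0,0,0.2, 0.09,0.245,-0.25,0,0,0.18, 0,0,0,0,0,0, 0,0,0,0,0,0]' 0.3 10; python3 - <<'E'
from h import *
im,d,c=grab("wrist","w2"); P=cloud(d,c); s=bot.get_state(); print(s["tool_pos"],np.degrees(np.arctan2(s["tcp_rot"][1][2],s["tcp_rot"][0][2])),s["force"])
k=(abs(P[...,0]-.479)<.03)&(abs(P[...,1]-.054)<.03)&(d>0)
v,u=np.where(k); print(u.min(),u.max(),v.min(),v.max())
for lo,hi in((.005,.012),(.013,.02),(.026,.032)):
    q=k&(P[...,2]>lo)&(P[...,2]<hi)
    if q.sum()>4: print(lo,q.sum(),cv2.minAreaRect(P[q][:,:2].astype(np.float32)))
E
```

```text
time: 1.95
tool_pos: [0.4782, 0.0514, 0.0839]
tcp_rot: [[-0.002, 0.648, 0.762], [-0.0, 0.762, -0.648], [-1.0, -0.001, -0.001]]
force: [-0.4, 0.5, -0.9]
finger_gap: 0.708
[0.47863688 0.05101125 0.0846892 ] -40.41103723774449 [-0.17422276 -1.03556505 -0.60696319]
193 423 153 399
0.005 446 ((0.47888195514678955, 0.05775972455739975), (0.03581944853067398, 0.02336929179728031), 49.82456970214844)
0.013 224 ((0.487985223531723, 0.06872405856847763), (0.010393058881163597, 0.019747532904148102), 60.29902267456055)
0.026 620 ((0.47856682538986206, 0.053987156599760056), (0.029855867847800255, 0.01616945117712021), 50.00557327270508)
```

```bash
python3 -m crank '[0,0.025,-0.2,0,0,0, 0,0,-0.2,0,0,0, 0,0,-0.14,0,0,0, 0,0,-0.07,0,0,0, 0,0,0,0,0,0, 0,0,0,0,0,0]' 0.3 10; python3 -m crank '[0,0,0,0,0,0, 0,0,0,0,0,0, 0,0,0,0,0,0, 0,0,0,0,0,0, 0,0,0,0,0,0, 0,0,0,0,0,0]' 1 10
```

```text
time: 2.6
tool_pos: [0.4791, 0.0544, 0.0123]
tcp_rot: [[0.002, 0.648, 0.762], [-0.0, 0.762, -0.648], [-1.0, 0.001, 0.002]]
force: [-0.3, 0.0, -0.6]
finger_gap: 0.699
time: 3.2
tool_pos: [0.4784, 0.0554, 0.0114]
tcp_rot: [[-0.0, 0.647, 0.763], [0.0, 0.763, -0.647], [-1.0, -0.0, -0.0]]
force: [0.6, 0.1, -0.1]
finger_gap: 0.237
```

```bash
python3 -m crank '[0,0,0,0,0,0, 0,0,0,0,0,0, 0,0,0,0,0,0, 0,0,0,0,0,0]' 1 12; python3 -m crank '[0,0,0.1,0,0,0, 0,0,0.2,0,0,0, 0,0,0.2,0,0,0, 0,0,0.15,0,0,0, 0,0,0,0,0,0]'; python3 - <<'E'
from h import *
im,d,c=grab("wrist","w3"); cv2.imwrite("pics/w3c.png",im[120:400,140:500,::-1])
E
```

```text
time: 3.6
tool_pos: [0.4785, 0.0553, 0.0114]
tcp_rot: [[0.0, 0.647, 0.763], [0.0, 0.763, -0.647], [-1.0, 0.0, 0.0]]
force: [0.6, 0.2, 0.4]
finger_gap: 0.182
time: 4.1
tool_pos: [0.4799, 0.0552, 0.0919]
tcp_rot: [[0.005, 0.647, 0.763], [-0.001, 0.763, -0.647], [-1.0, 0.003, 0.004]]
force: [1.1, -0.6, -0.2]
finger_gap: 0.182
```

View pics/w3c.png

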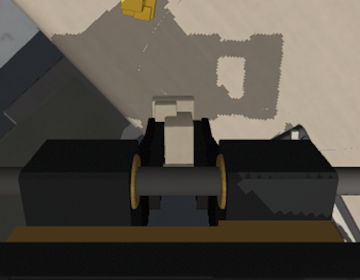

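Held (gap steady at 0.182), with the white housing between the fingers in the crop. Carry it over the channel's open part.

```bash
python3 -m crank '[0.04,-0.247,0,0,0,0.21, 0.04,-0.247,0,0,0,0.21, 0.04,-0.247,0,0,0,0.21, 0.04,-0.247,0,0,0,0.21, 0.04,-0.247,0,0,0,0.21, 0,0,0,0,0,0, 0,0,0,0,0,0]'; python3 - <<'E'
from h import *
im,d,c=grab("wrist","w4"); s=bot.get_state(); print(s["tool_pos"],np.degrees(np.arctan2(s["tcp_rot"][1][2],s["tcp_rot"][0][2])),s["force"])
e=np.array([-.1537,-.9881]);n=np.array([.9881,-.1537]);o=np.array([.4966,-.1184])
P=cloud(d,c); X=(P[...,:2]-o)@e*1e3; Y=(P[...,:2]-o)@n*1e3; Z=P[...,2]*1e3
for s in(-1,1):
    k=(d>0)&(Z>13)&(Z<17)&(Y*s>9)&(Y*s<25)&(X>-82)&(X<0)
    if k.sum()>20: print("rail",s,k.sum(),np.polyfit(X[k],Y[k],1),np.percentile(Y[k],[2,98]),np.median(Z[k]),X[k].min(),X[k].max())
# held housing: white-ish points above z=60mm near TCP
g=im.astype(int); w=(g.min(2)>120)&((g.max(2)-g.min(2))<40)
tx,ty=(np.array(bot.get_state()["tool_pos"][:2])-o)@e*1e3,(np.array(bot.get_state()["tool_pos"][:2])-o)@n*1e3
print("tcp jig",tx,ty)
zt=bot.get_state()["tool_pos"][2]*1e3
q=(d>0)&(abs(X-tx)<35)&(abs(Y-ty)<25)&w&(Z>zt-14)&(Z<zt+26)
for lo,hi in((-14,0),(0,8),(14,20.5),(20.5,26)):
    r=q&(Z>zt+lo)&(Z<zt+hi)
    if r.sum()>15: print(lo,r.sum(),np.percentile(X[r]-tx,[2,98]).round(1),np.percentile(Y[r]-ty,[2,98]).round(1),np.median(Z[r]-zt).round(1),cv2.minAreaRect(np.stack([X[r],Y[r]],1).astype(np.float32)))
cv2.imwrite("pics/w4.png",im[:,:,::-1])
E
```

```text
time: 4.85
tool_pos: [0.5014, -0.093, 0.0884]
tcp_rot: [[-0.002, 0.156, 0.988], [0.001, 0.988, -0.156], [-1.0, 0.001, -0.003]]
force: [-0.3, 0.3, -1.2]
finger_gap: 0.182
[ 0.50110592 -0.09218314  0.08844781] -8.89756231354366 [-0.1058289   0.17226052 -0.03889828]
rail -1 784 [ 2.32027685e-03 -1.68080858e+01] [-20.85222957 -13.03313607] 15.326944060658324 -81.6521256074377 -21.759021331411873
rail 1 1020 [-3.76570941e-03  1.71562599e+01] [13.50188335 21.24668359] 15.278903517831957 -81.52203158157339 -0.8071524283704319
tcp jig -26.597442404959597 0.422765928456132
-14 229 [-19. -10.] [-14.2   8.8] -2.1 ((-40.78908920288086, -2.1376571655273438), (23.672964096069336, 11.031614303588867), 86.41100311279297)
0 295 [-19.4 -10.8] [-12.6  -1.2] 5.3 ((-41.45604705810547, -6.523101806640625), (11.469595909118652, 9.416306495666504), 89.98622131347656)
14 1049 [-12.8   7.7] [-6.2  7.5] 18.2 ((-28.885766983032227, 0.6885499954223633), (22.311134338378906, 14.668229103088379), 0.6327028870582581)
```

View pics/w4.png

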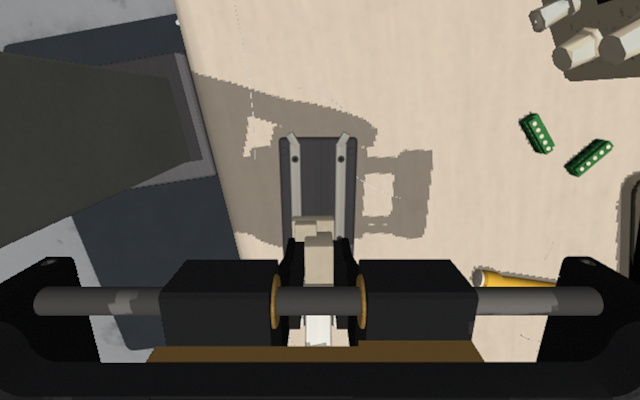

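The housing is square over the channel, with the flange about 2.4 mm off in jig y. Correct that and lower to just above the rails.

```bash
python3 -m crank '[0.02,-0.003,-0.1,0,0,0, 0,0,-0.15,0,0,0, 0,0,-0.15,0,0,0, 0,0,-0.08,0,0,0, 0,0,0,0,0,0, 0,0,0,0,0,0, 0,0,0,0,0,0]'; python3 - <<'E'
from h import *
im,d,c=grab("wrist","w5"); S=bot.get_state()
e=np.array([-.1537,-.9881]);n=np.array([.9881,-.1537]);o=np.array([.4966,-.1184])
P=cloud(d,c); X=(P[...,:2]-o)@e*1e3; Y=(P[...,:2]-o)@n*1e3; Z=P[...,2]*1e3
p=np.array(S["tool_pos"]); print("tcp jig",(p[:2]-o)@e*1e3,(p[:2]-o)@n*1e3,p[2],S["force"],np.degrees(np.arctan2(S["tcp_rot"][1][2],S["tcp_rot"][0][2])))
for s in(-1,1):
    k=(d>0)&(Z>13.5)&(Z<17)&(Y*s>9)&(Y*s<25)&(X>-82)&(X<-48)
    if k.sum()>20: print("rail",s,k.sum(),np.percentile(Y[k],[2,98]),np.median(Z[k]))
g=im.astype(int); w=(g.min(2)>110)
zt=p[2]*1e3
for lo,hi in((-6,0),(2,8),(15,20.5)):
    r=(d>0)&(X<-14)&(X>-60)&(abs(Y)<13.2)&(Z>zt+lo)&(Z<zt+hi)
    if r.sum()>15: print(lo,r.sum(),np.percentile(X[r],[2,98]).round(1),np.percentile(Y[r],[2,98]).round(1),np.median(Z[r]-zt).round(1))
E
```

```text
time: 5.6
tool_pos: [0.5053, -0.0932, 0.0323]
tcp_rot: [[0.001, 0.153, 0.988], [-0.0, 0.988, -0.153], [-1.0, -0.0, 0.001]]
force: [0.4, 0.6, -0.6]
finger_gap: 0.183
tcp jig -26.106552469185132 4.77884278202123 0.032397616813087164 [ 0.17389589 -0.18862664 -0.37379061] -8.80194747804675
rail -1 743 [-20.70103906 -13.01733559] 15.285637007798883
rail 1 756 [13.63041174 21.42406439] 15.271921518378594
-6 387 [-46.4 -36.1] [-10.6  13.1] -2.4
2 528 [-46.6 -34.9] [-11.2  11. ] 5.1
15 1337 [-40.2 -18.8] [-9.6 11.9] 18.1
```

```bash
python3 -m crank '[-0.0125,0.002,0,0,0,0, 0,0,0,0,0,0, 0,0,0,0,0,0]'; cat > m.py <<'E'
from h import *
import sys
im,d,c=grab("wrist",sys.argv[1]); S=bot.get_state()
e=np.array([-.1537,-.9881]);n=np.array([.9881,-.1537]);o=np.array([.4966,-.1184])
P=cloud(d,c); X=(P[...,:2]-o)@e*1e3; Y=(P[...,:2]-o)@n*1e3; Z=P[...,2]*1e3
p=np.array(S["tool_pos"]); print("tcp jig",(p[:2]-o)@e*1e3,(p[:2]-o)@n*1e3,p[2],S["force"],np.degrees(np.arctan2(S["tcp_rot"][1][2],S["tcp_rot"][0][2])))
for s in(-1,1):
    k=(d>0)&(Z>13.5)&(Z<17)&(Y*s>9)&(Y*s<25)&(X>-82)&(X<-50)
    if k.sum()>20: print("rail",s,k.sum(),np.percentile(Y[k],[2,98]),np.median(Z[k]))
zt=p[2]*1e3; tx=(p[:2]-o)@e*1e3
for lo,hi in((-5,0),(2,8),(15,20.5)):
    r=(d>0)&(X<tx-9)&(X>tx-24)&(abs(Y)<18)&(Z>zt+lo)&(Z<zt+hi)
    if lo>10: r=(d>0)&(X<tx+6)&(X>tx-24)&(abs(Y-3)<9)&(Z>zt+lo)&(Z<zt+hi)&(im.min(2)>100)
    if r.sum()>15: print(lo,r.sum(),np.percentile(X[r],[2,98]).round(1),np.percentile(Y[r],[1,99]).round(1),np.median(Z[r]).round(1))
E
python3 m.py w6
```

```text
time: 5.95
tool_pos: [0.5034, -0.0932, 0.0321]
tcp_rot: [[0.0, 0.153, 0.988], [-0.0, 0.988, -0.153], [-1.0, -0.0, 0.001]]
force: [-0.1, 0.1, 0.1]
finger_gap: 0.18
tcp jig -25.98983226473728 2.8523205685029644 0.03202297710936598 [-0.29115541 -0.08831937 -0.16488343] -8.82418672762572
rail -1 712 [-20.67344621 -12.97388752] 15.268471273170618
rail 1 695 [13.68059128 21.31175801] 15.283747100487789
-5 354 [-46.2 -36.1] [-12.5  11.2] 29.9
2 539 [-46.4 -35.1] [-13.6  17.4] 37.3
15 1004 [-39.8 -20.6] [-4.3  9.9] 50.3
```

```bash
python3 -m crank '[0.007,-0.001,0,0,0,0, 0,0,-0.02,0,0,0, 0,0,-0.02,0,0,0, 0,0,0,0,0,0, 0,0,0,0,0,0]'; python3 m.py w7; python3 -m crank '[0,0,-0.012,0,0,0, 0,0,-0.012,0,0,0, 0,0,0,0,0,0]'
```

```text
time: 6.5
tool_pos: [0.504, -0.0931, 0.0267]
tcp_rot: [[-0.001, 0.153, 0.988], [0.0, 0.988, -0.153], [-1.0, 0.0, -0.001]]
force: [0.6, -0.8, 0.2]
finger_gap: 0.179
tcp jig -26.09962228775712 3.4897609526854403 0.026810328979675033 [0.32299662 0.36842189 0.38974796] -8.81492799954254
rail -1 742 [-20.69176538 -12.95652786] 15.234755339098896
rail 1 752 [13.68371609 21.37585306] 15.331071260422522
-5 351 [-46.4 -36. ] [-11.8  11.8] 24.5
2 550 [-46.5 -35.2] [-12.9  17.4] 32.0
15 1003 [-39.8 -20.6] [-3.7 10.5] 45.0
time: 6.85
tool_pos: [0.504, -0.0931, 0.0239]
tcp_rot: [[-0.0, 0.153, 0.988], [0.0, 0.988, -0.153], [-1.0, 0.0, -0.0]]
force: [-0.3, -0.8, 0.5]
finger_gap: 0.184
```

```bash
python3 -m crank '[0,0,-0.008,0,0,0, 0,0,-0.006,0,0,0, 0,0,0,0,0,0]';python3 -m crank '[0,0,-0.005,0,0,0, 0,0,0,0,0,0]'; python3 m.py w8
```

```text
time: 7.15
tool_pos: [0.5041, -0.0931, 0.0223]
tcp_rot: [[-0.0, 0.153, 0.988], [0.0, 0.988, -0.153], [-1.0, 0.0, -0.0]]
force: [0.4, 0.2, -0.8]
finger_gap: 0.178
time: 7.35
tool_pos: [0.5041, -0.0932, 0.0217]
tcp_rot: [[-0.0, 0.153, 0.988], [0.0, 0.988, -0.153], [-1.0, 0.0, -0.0]]
force: [-0.4, -0.3, -0.4]
finger_gap: 0.181
tcp jig -26.100633612808668 3.5729294233878344 0.021774265041889646 [0.55725429 0.66171638 0.31215359] -8.813349930957987
rail -1 790 [-20.70531314 -12.94407905] 15.333733087872695
rail 1 784 [13.69250118 21.40345142] 15.344575413327433
-5 362 [-46.3 -36.5] [-11.8  12. ] 19.6
2 527 [-46.3 -35.2] [-12.9  17.4] 27.0
15 1002 [-39.7 -20.6] [-3.6 10.7] 40.0
```

```bash
python3 -m crank '[0,0,-0.004,0,0,0, 0,0,0,0,0,0]';python3 -m crank '[0,0,-0.003,0,0,0, 0,0,0,0,0,0]';python3 -m crank '[0,0,-0.003,0,0,0, 0,0,0,0,0,0]'
```

```text
time: 7.6
tool_pos: [0.5042, -0.0932, 0.0214]
tcp_rot: [[0.0, 0.153, 0.988], [-0.0, 0.988, -0.153], [-1.0, -0.0, 0.0]]
force: [-0.5, 0.2, -0.4]
finger_gap: 0.178
time: 7.8
tool_pos: [0.5043, -0.0932, 0.0213]
tcp_rot: [[0.0, 0.153, 0.988], [-0.0, 0.988, -0.153], [-1.0, -0.0, 0.0]]
force: [-0.9, 0.4, 3.6]
finger_gap: 0.18
time: 8.0
tool_pos: [0.5043, -0.0933, 0.0213]
tcp_rot: [[0.001, 0.153, 0.988], [-0.0, 0.988, -0.153], [-1.0, -0.0, 0.001]]
force: [-1.7, 0.8, 7.7]
finger_gap: 0.176
```

Seated on the floor at 7.7 N. I'll ease off and slide most of the way.

```bash
python3 -m crank '[0,0,0.006,0,0,0, 0,0,0,0,0,0, 0,0,0,0,0,0]'; python3 -m crank '[-0.0043,-0.0275,0,0,0,0, -0.0043,-0.0275,0,0,0,0, -0.0043,-0.0275,0,0,0,0, 0,0,0,0,0,0]'; python3 -m crank '[-0.0043,-0.0275,0,0,0,0, -0.0043,-0.0275,0,0,0,0, -0.0043,-0.0275,0,0,0,0, 0,0,0,0,0,0]'
```

```text
time: 8.3
tool_pos: [0.5042, -0.0932, 0.0213]
tcp_rot: [[0.0, 0.153, 0.988], [-0.0, 0.988, -0.153], [-1.0, -0.0, 0.0]]
force: [-0.3, 0.0, 3.0]
finger_gap: 0.185
time: 8.7
tool_pos: [0.5024, -0.1035, 0.0213]
tcp_rot: [[-0.0, 0.154, 0.988], [0.0, 0.988, -0.154], [-1.0, 0.0, -0.0]]
force: [-1.3, 0.4, 3.5]
finger_gap: 0.178
time: 9.1
tool_pos: [0.5012, -0.1133, 0.0216]
tcp_rot: [[0.0, 0.154, 0.988], [-0.0, 0.988, -0.154], [-1.0, 0.0, 0.0]]
force: [-0.8, 1.7, 5.6]
finger_gap: 0.181
```

```bash
python3 -m crank '[-0.0013,-0.0083,0.003,0,0,0, -0.0013,-0.0083,0,0,0,0, 0,0,0,0,0,0, 0,0,0,0,0,0]'; python3 -m crank '[-0.0013,-0.0083,0,0,0,0, 0,0,0,0,0,0]';  python3 -m crank '[-0.0013,-0.0083,0,0,0,0, 0,0,0,0,0,0]'
```

```text
time: 9.5
tool_pos: [0.5008, -0.1151, 0.0217]
tcp_rot: [[0.0, 0.153, 0.988], [-0.0, 0.988, -0.153], [-1.0, -0.0, 0.0]]
force: [0.1, 0.9, 3.6]
finger_gap: 0.177
time: 9.7
tool_pos: [0.5006, -0.116, 0.0217]
tcp_rot: [[0.0, 0.153, 0.988], [-0.0, 0.988, -0.153], [-1.0, -0.0, 0.0]]
force: [0.6, 1.9, 2.7]
finger_gap: 0.181
time: 9.9
tool_pos: [0.5004, -0.1171, 0.0217]
tcp_rot: [[0.0, 0.153, 0.988], [-0.0, 0.988, -0.153], [-1.0, -0.0, 0.0]]
force: [0.7, 2.0, 3.0]
finger_gap: 0.183
```

```bash
for i in 1; do python3 -m crank '[-0.0013,-0.0083,0.001,0,0,0, 0,0,0,0,0,0]'; python3 -m crank '[-0.0007,-0.0045,0,0,0,0, 0,0,0,0,0,0]';  python3 -m crank '[-0.0007,-0.0045,0,0,0,0, 0,0,0,0,0,0]'; done | grep -E 'pos|force'
```

```text
tool_pos: [0.5002, -0.1181, 0.0217]
force: [-0.1, 1.0, 3.1]
tool_pos: [0.5001, -0.1186, 0.0217]
force: [0.2, 1.0, 2.2]
tool_pos: [0.5001, -0.1191, 0.0217]
force: [0.4, 1.4, 1.2]
```

```bash
(python3 -m crank '[-0.0007,-0.0042,0,0,0,0, 0,0,0,0,0,0]'; python3 -m crank '[-0.0007,-0.0042,0,0,0,0, 0,0,0,0,0,0]';  python3 -m crank '[-0.0007,-0.0042,0,0,0,0, 0,0,0,0,0,0]') | grep -E 'pos|force'; python3 m.py w9
```

```text
tool_pos: [0.5, -0.1196, 0.0217]
force: [0.6, 1.9, 2.7]
tool_pos: [0.4999, -0.1201, 0.0217]
force: [-0.8, 1.2, 1.2]
tool_pos: [0.4998, -0.1206, 0.0217]
force: [0.5, 0.2, 1.5]
tcp jig 1.6846900335165438 3.5190591757455616 0.021753411717135396 [0.34927448 0.69186258 0.26646768] -8.814747359480906
rail -1 896 [-20.62115933 -13.0178301 ] 15.241515479474643
rail 1 902 [13.65588348 21.30217683] 15.27919461563835
-5 224 [-21.5  -8.6] [-12.2  11.9] 20.2
2 426 [-20.8  -7.4] [-13.1  17.4] 28.3
15 927 [-13.    7.2] [-3.6 10.6] 41.2
```

```bash
(python3 -m crank '[-0.0007,-0.0042,0,0,0,0, 0,0,0,0,0,0]'; python3 -m crank '[-0.0007,-0.0042,0,0,0,0, 0,0,0,0,0,0]';  python3 -m crank '[-0.0007,-0.0042,0,0,0,0, 0,0,0,0,0,0]') | grep -E 'pos|force'
```

```text
tool_pos: [0.4998, -0.1208, 0.0218]
force: [0.9, 2.5, 2.0]
tool_pos: [0.4998, -0.121, 0.0218]
force: [1.7, 4.3, 2.3]
tool_pos: [0.4997, -0.121, 0.0218]
force: [2.6, 6.5, 1.0]
```

Contact: the force rises 2.5, 4.3, 6.5 N while the TCP stays still, so the housing is home against the head. Release and rise.

```bash
(python3 -m crank '[0,0,0,0,0,0, 0,0,0,0,0,0, 0,0,0,0,0,0, 0,0,0,0,0,0]' 0.6; python3 -m crank '[0,0,0.03,0,0,0, 0,0,0.1,0,0,0, 0,0,0.2,0,0,0, 0,0,0.3,0,0,0, 0,0,0.3,0,0,0, 0,0,0.2,0,0,0, 0,0,0,0,0,0]') | grep -E 'pos|force|gap|time'; python3 - <<'E'
from h import *
im,d,c=grab("wrist","w10"); S=bot.get_state()
e=np.array([-.1537,-.9881]);n=np.array([.9881,-.1537]);o=np.array([.4966,-.1184])
P=cloud(d,c); X=(P[...,:2]-o)@e*1e3; Y=(P[...,:2]-o)@n*1e3; Z=P[...,2]*1e3
for lo,hi in((16,22),(22,29),(34,37),(37.5,41),(41,45),(45,55),(60,70),(70,80),(80,95)):
    r=(d>0)&(X>-40)&(X<110)&(abs(Y)<20)&(Z>lo)&(Z<hi)
    if lo in(37.5,41): r&=(X<20)
    if r.sum()>15: print(lo,r.sum(),np.percentile(X[r],[2,98]).round(1),np.percentile(Y[r],[2,98]).round(1),np.median(Z[r]).round(1))
r=(d>0)&(X>-20)&(X<18)&(abs(Y-3)<12)&(Z>37)&(Z<41); print(cv2.minAreaRect(np.stack([X[r],Y[r]],1).astype(np.float32)))
cv2.imwrite("pics/w10c.png",im[100:400,160:480,::-1])
E
```

```text
time: 12.15
tool_pos: [0.4996, -0.1225, 0.0217]
force: [0.1, 0.1, 0.6]
finger_gap: 0.381
time: 12.85
tool_pos: [0.502, -0.1232, 0.1617]
force: [0.5, -0.5, -0.7]
finger_gap: 0.403
16 603 [-34.   80.3] [-19.3  19.4] 17.8
22 156 [-21.  22.] [-14.5  14.2] 26.3
34 307 [-14.5  48.2] [-12.3  12.1] 36.2
37.5 394 [-14.5  14.6] [-4.2  9.9] 39.6
41 135 [-3.9 19.8] [-6.  10.7] 43.6
45 584 [20.4 39.8] [-16.   16.3] 52.3
60 454 [45.4 63.6] [-8.6  9.6] 65.0
70 313 [62.1 78.2] [-8.4  8.6] 75.8
80 109 [57.4 77.6] [-8.5  8.4] 85.9
((1.2216291427612305, 2.888637065887451), (32.25636291503906, 14.976555824279785), 2.2750084400177)
```

View pics/w10c.png

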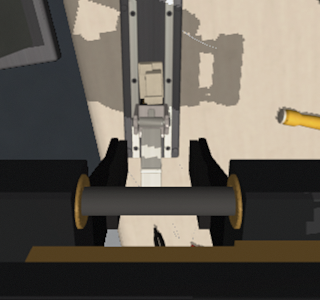

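The housing sits in the channel against the head, y centre about +2.9 mm and level. The flap is still open behind it. To drive the tab along its arc without binding, I'll pinch it lightly by its sides and carry it round. First move above the tab.

```bash
python3 -m crank '[-0.043,-0.218,0,0,0,0, -0.043,-0.218,0,0,0,0, -0.043,-0.218,0,0,0,0, 0,0,0,0,0,0, 0,0,0,0,0,0, 0,0,0,0,0,0]' - 6; python3 - <<'E'
from h import *
im,d,c=grab("wrist","w11"); S=bot.get_state()
e=np.array([-.1537,-.9881]);n=np.array([.9881,-.1537]);o=np.array([.4966,-.1184])
P=cloud(d,c); X=(P[...,:2]-o)@e*1e3; Y=(P[...,:2]-o)@n*1e3; Z=P[...,2]*1e3
p=np.array(S["tool_pos"]); print((p[:2]-o)@e*1e3,(p[:2]-o)@n*1e3,p[2])
for lo,hi in((45,50),(50,56),(56,62),(62,68),(68,74),(74,80),(80,90)):
    r=(d>0)&(X>0)&(X<110)&(abs(Y)<14)&(Z>lo)&(Z<hi)
    if r.sum()>15: print(lo,r.sum(),np.percentile(X[r],[2,50,98]).round(1),np.percentile(Y[r],[2,98]).round(1),np.median(Z[r]).round(1))
E
```

```text
time: 13.5
tool_pos: [0.4834, -0.1993, 0.1566]
tcp_rot: [[-0.002, 0.153, 0.988], [0.002, 0.988, -0.153], [-1.0, 0.001, -0.002]]
force: [0.4, 0.8, 0.3]
finger_gap: 0.399
81.88770619264736 -0.3834837026586389 0.15681984454335526
45 88 [10.6 24.6 38.2] [-11.4  12.7] 47.6
50 521 [23.9 30.9 40.2] [-13.4  13.9] 52.9
56 307 [38.6 44.7 51. ] [-9.2  9. ] 59.2
62 309 [48.5 54.5 60.4] [-9.1  8.9] 65.2
68 81 [58.3 60.9 70.6] [-8.1  8.9] 69.0
74 366 [65.8 73.7 80.9] [-8.1  8.8] 77.0
80 517 [57.8 82.  91.7] [-8.   8.8] 82.0
```

```bash
python3 -m crank '[0.0015,-0.017,-0.2,0,0,0, 0,0,-0.25,0,0,0, 0,0,-0.2,0,0,0, 0,0,-0.1,0,0,0, 0,0,0,0,0,0, 0,0,0,0,0,0]' - 6; python3 -m crank '[0,0,0,0,0,0, 0,0,0,0,0,0, 0,0,0,0,0,0, 0,0,0,0,0,0, 0,0,0,0,0,0, 0,0,0,0,0,0]' 1 6;python3 -m crank '[0,0,0,0,0,0, 0,0,0,0,0,0]'
```

```text
time: 14.15
tool_pos: [0.4847, -0.2024, 0.0678]
tcp_rot: [[0.0, 0.153, 0.988], [-0.0, 0.988, -0.153], [-1.0, -0.0, 0.0]]
force: [-0.3, -0.2, -0.0]
finger_gap: 0.401
time: 14.75
tool_pos: [0.4844, -0.203, 0.0679]
tcp_rot: [[0.0, 0.153, 0.988], [-0.001, 0.988, -0.153], [-1.0, -0.001, 0.001]]
force: [-2.4, -0.8, 6.2]
finger_gap: 0.205
time: 14.95
tool_pos: [0.4844, -0.203, 0.0679]
tcp_rot: [[0.0, 0.153, 0.988], [-0.001, 0.988, -0.153], [-1.0, -0.001, 0.0]]
force: [-1.8, -0.8, 6.3]
finger_gap: 0.199
```

```bash
python3 -m crank '[0,0,0,0,0,0, 0.004,0.026,0.039,0,0,0, 0.004,0.026,0.039,0,0,0, 0,0,0,0,0,0]' 1 10; python3 -m crank '[0.005,0.033,0.034,0,0,0, 0.005,0.033,0.034,0,0,0, 0,0,0,0,0,0]'; python3 - <<'E'
from h import *
im,d,c=grab("scene","s2"); K=c
u,v=proj(c,bot.get_state()["tool_pos"]).astype(int); print(u,v)
a=im[max(v-75,0):v+75,max(u-110,0):u+90]; cv2.imwrite("pics/s2c.png",cv2.resize(a,None,fx=3.5,fy=3.5,interpolation=cv2.INTER_CUBIC)[:,:,::-1])
E
```

```text
time: 15.35
tool_pos: [0.4853, -0.1964, 0.077]
tcp_rot: [[0.0, 0.152, 0.988], [-0.001, 0.988, -0.152], [-1.0, -0.001, 0.0]]
force: [-1.1, -4.4, -2.6]
finger_gap: 0.203
time: 15.65
tool_pos: [0.4866, -0.188, 0.0852]
tcp_rot: [[0.0, 0.153, 0.988], [-0.0, 0.988, -0.153], [-1.0, -0.0, 0.0]]
force: [-1.5, -3.3, -1.5]
finger_gap: 0.203
333 237
```

View pics/s2c.png

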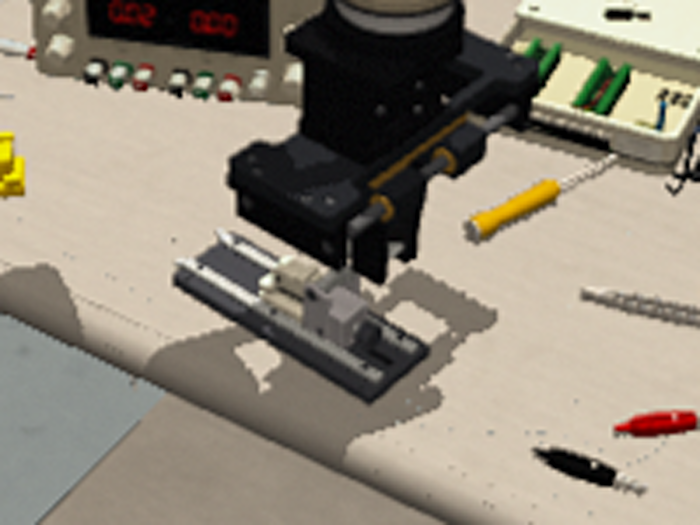

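The scene crop shows the fingers pinching the flap, which is coming up at about (345,280), with the housing in place. Forces are 3–5 N, as expected. Continue along the arc.

```bash
python3 -m crank '[0.006,0.038,0.0275,0,0,0, 0.006,0.038,0.0275,0,0,0, 0.0065,0.042,0.02,0,0,0, 0.0065,0.042,0.02,0,0,0, 0,0,0,0,0,0]'; python3 -m crank '[0.007,0.045,0.0125,0,0,0, 0.007,0.045,0.0125,0,0,0, 0.007,0.046,0.0045,0,0,0, 0.007,0.046,0.0045,0,0,0, 0,0,0,0,0,0]'
```

```text
time: 16.2
tool_pos: [0.4897, -0.1684, 0.0968]
tcp_rot: [[0.0, 0.152, 0.988], [0.0, 0.988, -0.152], [-1.0, 0.0, 0.0]]
force: [-1.0, -3.0, 0.9]
finger_gap: 0.204
time: 16.7
tool_pos: [0.4931, -0.1462, 0.1007]
tcp_rot: [[0.001, 0.153, 0.988], [0.001, 0.988, -0.153], [-1.0, 0.001, 0.001]]
force: [-1.9, -0.0, 5.7]
finger_gap: 0.199
```

```bash
python3 -m crank '[0.007,0.0465,-0.004,0,0,0, 0.007,0.0465,-0.004,0,0,0, 0.007,0.045,-0.0115,0,0,0, 0.007,0.045,-0.0115,0,0,0, 0,0,0,0,0,0]'; python3 - <<'E'
from h import *
im,d,c=grab("scene","s3")
u,v=proj(c,bot.get_state()["tool_pos"]).astype(int); print(u,v)
a=im[max(v-50,0):v+80,max(u-90,0):u+90]; cv2.imwrite("pics/s3c.png",cv2.resize(a,None,fx=4,fy=4,interpolation=cv2.INTER_CUBIC)[:,:,::-1])
E
```

```text
time: 17.2
tool_pos: [0.4964, -0.124, 0.0964]
tcp_rot: [[0.0, 0.153, 0.988], [0.001, 0.988, -0.153], [-1.0, 0.001, 0.0]]
force: [-0.0, 2.6, 2.7]
finger_gap: 0.204
309 219
```

View pics/s3c.png

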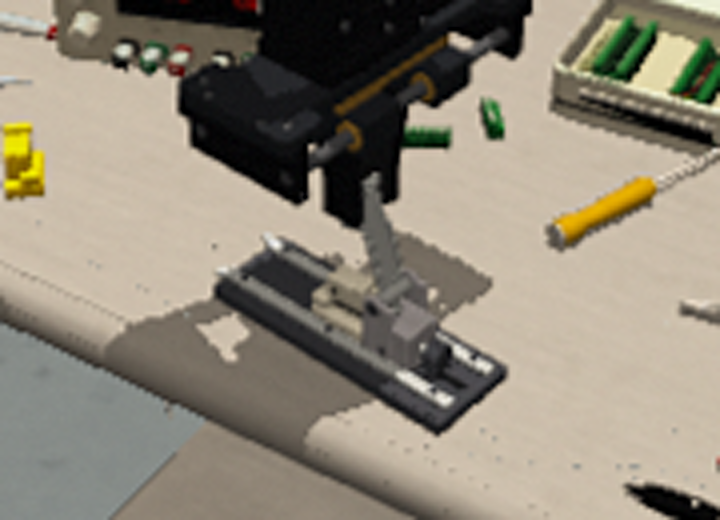

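The flap is past upright, leaning over the housing in the crop, and now pushes onward. I'll carry it lower so it doesn't slam, then release.

```bash
(python3 -m crank '[0.0065,0.0425,-0.0195,0,0,0, 0.0065,0.0425,-0.0195,0,0,0, 0.006,0.038,-0.0265,0,0,0, 0.006,0.038,-0.0265,0,0,0, 0.005,0.033,-0.033,0,0,0, 0.005,0.033,-0.033,0,0,0, 0,0,0,0,0,0]'; python3 -m crank '[0,0,0,0,0,0, 0,0,0,0,0,0, 0,0,0,0,0,0, 0,0,0,0,0,0, 0,0,0,0,0,0]' 0.5; python3 -m crank '[0,0,0.1,0,0,0, 0,0,0.2,0,0,0, 0,0.1,0.2,0,0,0, 0,0.25,0.2,0,0,0, 0,0.25,0,0,0,0, 0,0,0,0,0,0]')| grep -E 'pos|force|gap|time'; python3 - <<'E'
from h import *
im,d,c=grab("wrist","w12"); S=bot.get_state()
e=np.array([-.1537,-.9881]);n=np.array([.9881,-.1537]);o=np.array([.4966,-.1184])
P=cloud(d,c); X=(P[...,:2]-o)@e*1e3; Y=(P[...,:2]-o)@n*1e3; Z=P[...,2]*1e3
for x in range(-50,60,8):
    r=(d>0)&(abs(X-x)<4)&(abs(Y)<5)&(Z<130)
    if r.sum()>5: print(x,r.sum(),np.percentile(Z[r],[10,50,95]).round(1))
im2,_,_=grab("scene","s4"); cv2.imwrite("pics/s4c.png",cv2.resize(im2[190:290,240:370],None,fx=5,fy=5,interpolation=cv2.INTER_CUBIC)[:,:,::-1])
E
```

```text
time: 17.95
tool_pos: [0.5004, -0.0979, 0.0768]
force: [2.2, 0.9, -3.4]
finger_gap: 0.206
time: 18.45
tool_pos: [0.5003, -0.0983, 0.0779]
force: [-0.3, 0.6, 0.2]
finger_gap: 0.483
time: 19.05
tool_pos: [0.5, -0.0234, 0.1634]
force: [-0.3, 0.7, -0.2]
finger_gap: 0.502
-50 63 [ 9.8 10.5 11.4]
-42 103 [ 9.7 11.  54.4]
-34 117 [10.1 11.9 52.7]
-26 131 [ 9.9 48.9 50.7]
-18 85 [48.7 49.9 50.7]
-10 69 [49.3 49.9 51. ]
-2 54 [49.3 50.1 50.9]
38 34 [49.7 50.4 51.3]
46 12 [35.9 36.6 38. ]
54 10 [30.  31.5 36.4]
```

View pics/s4c.png

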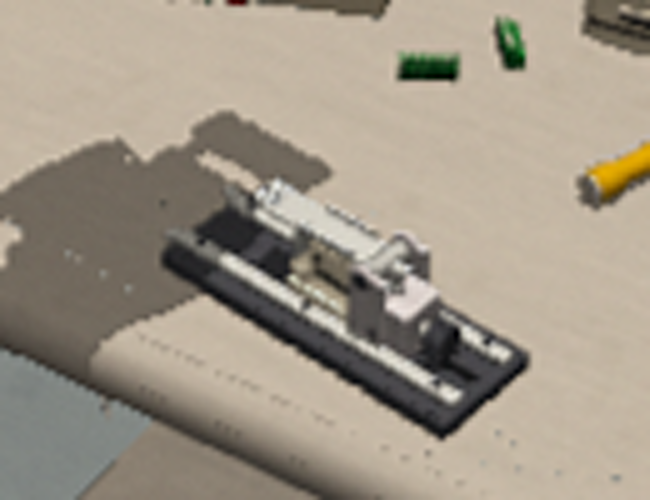

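The flap lies level, with its top at z = 49.9 ± 0.6 mm from x = −26 to +38 (0.18 rad would show about 10 mm of slope). The gripper is clear.

```bash
python3 -c "
from plant import bot
print(bot.close_job())"
```

```text
the job is handed in; nothing more can be done
None
```

I loaded the white housing into the jig against the contact head, the flap is shut over it, and I handed the job in at about 19 s of the 58 s allowed.

- **Loading:** I gripped the housing, lowered it into the channel (floor contact peaked at 7.7 N) and slid it until it stopped against the head at about 6.5 N. The stop was found by touch, with the housing's grip point about 1–2 mm ahead of the jig's origin along the channel.
- **Flap:** I pinched the tab lightly by its sides and carried it along its arc past upright. I then lowered it further before letting go, so it would not slam. Readings stayed under about 7 N.
- **Last checks:**
  - Depth shows the flap plate level at 49.9 mm (within 1 mm) over its length, so it is shut rather than resting on the housing.
  - Before the flap was shut, the housing stood on the floor at about y = +2.9 mm and square within about 2°. I did not measure it again afterwards, when the flap hid most of it.
  - The gripper was clear at hand-in, and the other bench items were not touched.
- **What disagreed:** Camera and force readings differed slightly. The camera put the stop face at about 16.5 mm and touch put it at about 17 mm. Single TCP readings in y also wandered by about 2 mm just after moves, so I waited for them to settle before relying on them.

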